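# Park the microscope objectives on the rail in order of length

## Task

The shortest microscope objective is already parked at one end of the rail. Carry on the row from it: park the four loose objectives in the empty cups so that each is longer than the one before and the longest ends up farthest from it, every one standing upright and flat inside its cup. They are delicate, so set them down gently rather than drop them, and leave the covered dish where it is.

Things in the scene. Friction and masses are not known exactly. Their poses are not given: they have to be found in the camera images.
- objective_a: loose microscope objective standing upright, the shortest of the four loose ones: 36 mm tall, 36 mm wide satin chrome barrel on a 34 mm black ring (lowest 6 mm), straight up to 29 mm, then tapering to a 28 mm lens face on top; 100 to 340 g. Origin: centre of its underside, z up its axis. Grip the barrel with the TCP 24 mm above its underside.
- objective_b: loose microscope objective standing upright, the second shortest of the four: 48 mm tall, 36 mm wide satin chrome barrel on a 34 mm black ring (lowest 6 mm), straight up to 36 mm, then tapering to a 22 mm lens face on top; 100 to 340 g. Origin: centre of its underside, z up its axis. Grip the barrel with the TCP 28 mm above its underside.
- objective_c: loose microscope objective standing upright, the second longest of the four: 60 mm tall, 36 mm wide satin chrome barrel on a 34 mm black ring (lowest 6 mm), straight up to 43 mm, then tapering to a 16 mm lens face on top; 100 to 340 g. Origin: centre of its underside, z up its axis. Grip the barrel with the TCP 32 mm above its underside.
- objective_d: loose microscope objective standing upright, the longest of the four: 72 mm tall, 36 mm wide satin chrome barrel on a 34 mm black ring (lowest 6 mm), straight up to 50 mm, then tapering to a 10 mm lens face on top; 100 to 340 g. Origin: centre of its underside, z up its axis. Grip the barrel with the TCP 36 mm above its underside.
- seat_a: one of four like empty seats fixed on the rail, in no set order: black block 64 x 60 mm with a grey round open cup, 50 mm inside, 58 mm outside, rim 4 mm high, dark floor. Origin: on the cup's axis at the rail's top, 22 mm above the bench; cup floor 14 mm and rim 18 mm above the origin; y along the rail, z up. Neighbours 64 to 96 mm apart.
- seat_b: one of four like empty seats fixed on the rail, in no set order: black block 64 x 60 mm with a grey round open cup, 50 mm inside, 58 mm outside, rim 4 mm high, dark floor. Origin: on the cup's axis at the rail's top, 22 mm above the bench; cup floor 14 mm and rim 18 mm above the origin; y along the rail, z up. Neighbours 64 to 96 mm apart.
- seat_c: one of four like empty seats fixed on the rail, in no set order: black block 64 x 60 mm with a grey round open cup, 50 mm inside, 58 mm outside, rim 4 mm high, dark floor. Origin: on the cup's axis at the rail's top, 22 mm above the bench; cup floor 14 mm and rim 18 mm above the origin; y along the rail, z up. Neighbours 64 to 96 mm apart.
- seat_d: one of four like empty seats fixed on the rail, in no set order: black block 64 x 60 mm with a grey round open cup, 50 mm inside, 58 mm outside, rim 4 mm high, dark floor. Origin: on the cup's axis at the rail's top, 22 mm above the bench; cup floor 14 mm and rim 18 mm above the origin; y along the rail, z up. Neighbours 64 to 96 mm apart.
- parked: the shortest objective, 26 mm tall, already parked and fixed in a cup at one end of the rail, left or right (a black stop plate is at the other end). Origin: on its axis at the rail's top, 22 mm above the bench; its top is 40 mm above the origin; y along the rail: the four seats lie on that line, 70 to 330 mm away.
- dish: round covered clear plastic dish with a metal disc inside, 60 mm diameter (cover 63 mm), 14.5 mm tall, loose on the bench among the loose objectives; it stays where it is. Origin: centre of its underside.
Things that resemble listed ones, but are neither listed nor needed, are in the scene too. Leave any orange or red look-alike of the objective_c alone.

How it is judged:
At the end, for the whole second after the job is handed in: Counted from the parked objective, the cups hold the 36, 48, 60 and 72 mm objectives in that order, each within 10 mm of its cup's axis, flat on its floor (4 mm, 0.07 rad), released and at rest (0.02 m/s); the dish is within 20 mm of where it stood (((horizontal distance between objective_a and seat_a below 0.01 m and z of objective_a in the frame of seat_a between 0.01 and 0.017 m) or (horizontal distance between objective_a and seat_b below 0.01 m and z of objective_a in the frame of seat_b between 0.01 and 0.017 m) or (horizontal distance between objective_a and seat_c below 0.01 m and z of objective_a in the frame of seat_c between 0.01 and 0.017 m) or (horizontal distance between objective_a and seat_d below 0.01 m and z of objective_a in the frame of seat_d between 0.01 and 0.017 m)) and horizontal distance between objective_a and parked between 0.04 and 0.12 m and angle between each of objective_a, objective_b, objective_c, objective_d's own z axis and vertical below 0.07 rad and linear speed of each of objective_a, objective_b, objective_c, objective_d below 0.02 m/s and contact force between the fingers and objective_a below 0.1 N and ((horizontal distance between objective_b and seat_a below 0.01 m and z of objective_b in the frame of seat_a between 0.01 and 0.017 m) or (horizontal distance between objective_b and seat_b below 0.01 m and z of objective_b in the frame of seat_b between 0.01 and 0.017 m) or (horizontal distance between objective_b and seat_c below 0.01 m and z of objective_b in the frame of seat_c between 0.01 and 0.017 m) or (horizontal distance between objective_b and seat_d below 0.01 m and z of objective_b in the frame of seat_d between 0.01 and 0.017 m)) and horizontal distance between objective_b and parked between 0.12 and 0.2 m and contact force between the fingers and objective_b below 0.1 N and ((horizontal distance between objective_c and seat_a below 0.01 m and z of objective_c in the frame of seat_a between 0.01 and 0.017 m) or (horizontal distance between objective_c and seat_b below 0.01 m and z of objective_c in the frame of seat_b between 0.01 and 0.017 m) or (horizontal distance between objective_c and seat_c below 0.01 m and z of objective_c in the frame of seat_c between 0.01 and 0.017 m) or (horizontal distance between objective_c and seat_d below 0.01 m and z of objective_c in the frame of seat_d between 0.01 and 0.017 m)) and horizontal distance between objective_c and parked between 0.2 and 0.28 m and contact force between the fingers and objective_c below 0.1 N and ((horizontal distance between objective_d and seat_a below 0.01 m and z of objective_d in the frame of seat_a between 0.01 and 0.017 m) or (horizontal distance between objective_d and seat_b below 0.01 m and z of objective_d in the frame of seat_b between 0.01 and 0.017 m) or (horizontal distance between objective_d and seat_c below 0.01 m and z of objective_d in the frame of seat_c between 0.01 and 0.017 m) or (horizontal distance between objective_d and seat_d below 0.01 m and z of objective_d in the frame of seat_d between 0.01 and 0.017 m)) and horizontal distance between objective_d and parked between 0.28 and 0.36 m and contact force between the fingers and objective_d below 0.1 N and distance of dish from where it was at the start of the episode below 0.02 m); the robot touches nothing.
It fails at once if the dish is shifted by more than 20 mm (distance of dish from where it was at the start of the episode above 0.02 m).
It fails at once if an objective is dropped or knocked over (moves faster than 0.5 m/s with the fingers off it) (contact force between the fingers and objective_a below 0.05 N and linear speed of objective_a above 0.5 m/s).
It fails at once if an objective is dropped or knocked over (moves faster than 0.5 m/s with the fingers off it) (contact force between the fingers and objective_b below 0.05 N and linear speed of objective_b above 0.5 m/s).
It fails at once if an objective is dropped or knocked over (moves faster than 0.5 m/s with the fingers off it) (contact force between the fingers and objective_c below 0.05 N and linear speed of objective_c above 0.5 m/s).
It fails at once if an objective is dropped or knocked over (moves faster than 0.5 m/s with the fingers off it) (contact force between the fingers and objective_d below 0.05 N and linear speed of objective_d above 0.5 m/s).
It also fails if it takes over 96 s, if anything falls off the work surface, if the arm or the gripper's body presses on something with over 40 N, if the wrist force passes 120 N, or if a joint passes its speed limit or range.

## Robot

A 6-joint arm with a two-finger parallel gripper is mounted at the origin on the work surface. World frame = base frame: x ahead of the robot, y to its left, z up, the work surface at z = 0. Lengths are in m, angles in rad, forces in N, time in s.
With the tool pointing down it reaches from about 0.375 to 0.925 m from the base axis. Payload 5.7 kg.
Tool frame: the origin (TCP) lies between the finger pads, 19 mm behind the fingertips; this is the grasp point; z points along the fingers, y is the line along which they close (so a half turn about z gives the same grasp; the last joint's range is limited). The gripper opens to 85 mm and grips with 20 to 120 N. Pads are 22 mm wide; open, the fingers measure 114 mm over their backs; the gripper's body (76 mm by 85 mm) begins 54 mm behind the grasp point. The pads swing forward as they close: fully open they stand 13 mm farther back than shut.
Start: joints at [1.041, 0.359, 1.51, -0, 1.272, -0.115], TCP at [0.242, 0.549, 0.25] pointing down, gripper open.
Joint ranges: [-2.97, 2.97], [-1.01, 2.36], [0.21, 2.38], [-0.96, 4.11], [0.2, 2.71], [-2.98, 2.98]. Speed limits (rad/s): [2.39, 2.39, 3.14, 3.14, 3.14, 3.14].

## Interface

Orientations are given as [roll, pitch, yaw] about the fixed x, y, z axes, in that order (R = Rz(yaw) Ry(pitch) Rx(roll)).
In Python, from rig import ctrl gives the robot as it stands.
- The arm moves only by the tool apply_moves, never from a script. Its argument "rows" is a list of rows, each a list of 2 entries, a list of its own where there are three numbers: the shift along the tool's x, y, z scaled (see below), then the turn, a rotation vector about the tool's x, y, z scaled (see below). A call has 1 to 10 rows; each row is the pose to reach, as a shift and turn from the pose commanded when the call began, along the tool's axes at that moment; what a row does not reach only later rows make up. The controller multiplies each number of a shift by 0.5 m and each number of a turn by 0.5 rad. A row lasts 1/12 s, in which the tool goes at most 41.7 mm and 7.16 degrees, less where a joint would pass 70% of its speed; a pose out of reach is approached as far as the arm can. A call with a number of a shift or a turn outside -1 to 1 is refused whole. A call with a gripper value outside its range is refused whole. "hand" is the closure, from -1 (fully open) to 1 (shut), set as the call begins (left out, the last holds). The fingers move at their own pace and stop on an object; the grip force is fixed at half the most. Time passes only in rows, so rows that repeat a pose let the fingers close. It gives the time, the measured TCP pose, the force, the opening and the grip force at its end, in the units of the state.
- ctrl.read_state(): the state, without advancing time (a new reading comes with each control period).
- ctrl.read_camera(name): name is "scene" or "top"; returns a dict with "color" (420x560x3 uint8, red, green, blue), "camera_matrix" (3x3 intrinsics, pixels), "extrinsics" (4x4, takes a point from world to camera coordinates). Camera axes: x right, y up, looking along -z (the intrinsics and any distortion apply to the point x, -y, -z); pixel columns grow to the right and rows downward; lengths in m; the calibration is good to about 2 mm. A picture is of the moment at which its call begins. There is no depth.
- ctrl.job_done(): hands the job in; it is judged then, once.
The state is a dict: "time_s": time; "joints": joint angles; "dq": joint speeds; "joint_efforts": joint torques, N m; "position": TCP position; "eef_rot": TCP orientation; "force": force on the tool from outside, world axes, zero at the start; "ft_torque": the same for the moment, N m; "grip_width": finger opening in m; "finger_force": force on a finger pad.
Only numpy, scipy, OpenCV 4.12 (cv2) and the standard library are available. Lean on these libraries where they do the work, as an engineer would, in place of code of your own. Each camera call takes 0.05 s, during which the arm holds its last target. There are 200 camera calls.

## Working session

There is one attempt and no reset: what is moved stays moved. The work goes in short steps, Python scripts to look and compute and a tool call to move; the robot and the scene stay as the last step left them, time stands still between calls to the robot, and variables do not carry over. Pictures are saved under pics/ and viewed, at most 14 in all, crops included, and the job is handed in when it is done.

Besides the shell and the picture viewer there is one more tool, called after ">>>" by a JSON object that holds its "op" and its "data". apply_moves: Moves the arm, as the interface text tells. Shifts and turns lie within -1 to 1; 1 stands for 0.5 m of shift or 0.5 rad of turn. Its arguments: {"type":"object","properties":{"rows":{"type":"array","items":{"type":"array"}},"hand":{"type":"number"}},"required":["rows"]}

```bash
mkdir -p pics; python3 - <<'E'
from rig import ctrl
import cv2,numpy as np,pickle
d={}
for n in("scene","top"):
    c=ctrl.read_camera(n);d[n]=c
    cv2.imwrite(f"pics/{n}0.png",cv2.resize(c["color"][...,::-1],(800,600),interpolation=cv2.INTER_CUBIC))
    print(n,np.round(c["camera_matrix"],1).tolist(),np.round(c["extrinsics"],3).tolist(),[k for k in c])
pickle.dump(d,open("cam0.pkl","wb"))
s=ctrl.read_state();print(s)
E
```

```text
scene [[508.9, 0.0, 286.9], [0.0, 508.9, 208.6], [0.0, 0.0, 1.0]] [[-0.872, 0.49, 0.01, 0.465], [-0.368, -0.668, 0.647, 0.154], [0.324, 0.561, 0.762, -1.373], [0.0, 0.0, 0.0, 1.0]] ['color', 'camera_matrix', 'extrinsics']
top [[448.2, 0.0, 274.7], [0.0, 448.2, 209.5], [0.0, 0.0, 1.0]] [[-0.023, -1.0, 0.005, 0.008], [0.995, -0.022, 0.101, -0.528], [-0.101, 0.008, 0.995, -1.051], [0.0, 0.0, 0.0, 1.0]] ['color', 'camera_matrix', 'extrinsics']
{'time_s': 0.1, 'joints': array([ 1.04088893e+00,  3.59464401e-01,  1.51134285e+00, -1.15544991e-05,
        1.27251747e+00, -1.15117012e-01]), 'dq': array([ 0.00084718, -0.00018739, -0.00254608, -0.00024457,  0.00256061,
        0.00079258]), 'joint_efforts': array([-5.54296130e-04, -5.28644621e+01, -2.79351139e+01, -2.63561087e-04,
        4.98973037e-03,  1.73211828e-05]), 'position': array([0.2415145 , 0.5485922 , 0.24921182]), 'eef_rot': array([-3.13987078e+00, -1.87984797e-04,  2.72680552e+00]), 'force': array([ 0.48968346, -0.24895566, -0.37158273]), 'ft_torque': array([ 0.02433952, -0.0281441 , -0.01055792]), 'finger_force': 0.0, 'grip_width': 0.08544089203582557}
```

View pics/scene0.png

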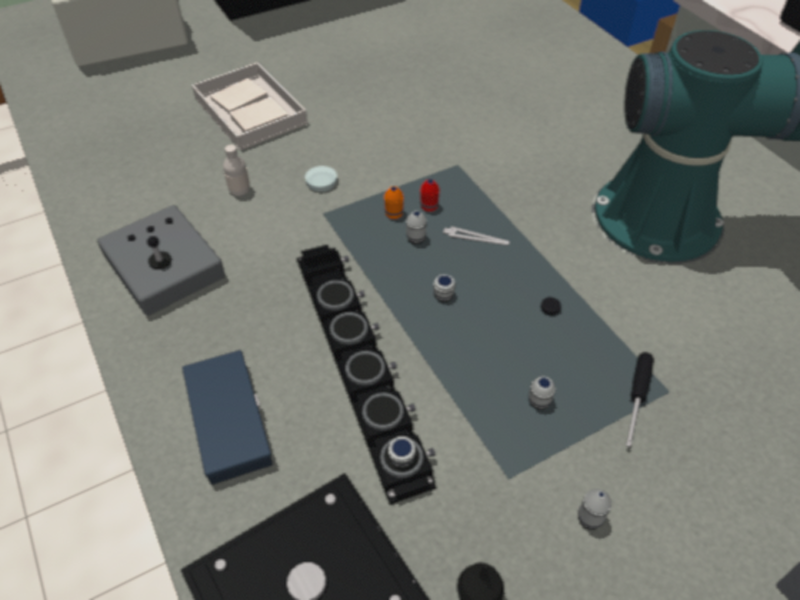

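View pics/top0.png

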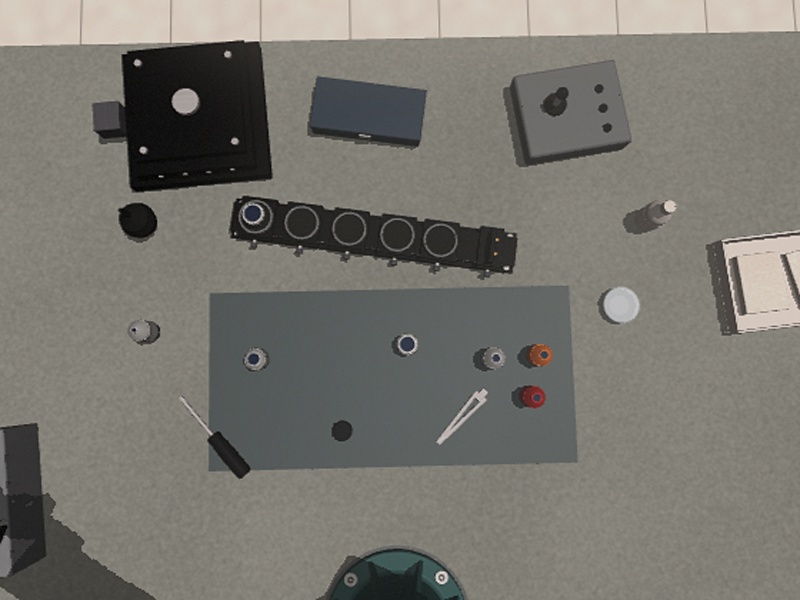

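The top view shows the rail with the parked objective at (254,213) and cups at (302,222), (349,229), (397,235), (441,240). The dish is at (621,305). Candidate chrome objectives are at (144,331), (255,359), (406,344) and (494,358). The look-alikes are orange (540,355) and red (533,397), plus a black cap (342,430) and black knob (137,220). In the scene view the same four chrome objectives are at (596,508), (542,390), (444,287) and (416,226).

```bash
cat >h.py <<'E'
import numpy as np,cv2,pickle
F=560/800
class Cam:
    def __init__(s,c):
        s.im=c["color"];s.K=np.array(c["camera_matrix"]);s.E=np.array(c["extrinsics"])
        s.P=s.K@np.diag([1,-1,-1])@s.E[:3]
    def proj(s,X):
        p=s.P@np.append(X,1);return p[:2]/p[2]
    def plane(s,uv,z):
        d=(s.E[:3,:3].T@np.diag([1,-1,-1])@np.linalg.inv(s.K)@np.append(uv,1))
        o=-s.E[:3,:3].T@s.E[:3,3];return o+d*(z-o[2])/d[2]
def tri(a,ua,b,ub):
    X=cv2.triangulatePoints(a.P,b.P,np.array(ua,float).reshape(2,1),np.array(ub,float).reshape(2,1))[:,0]
    X=X[:3]/X[3];return X,np.linalg.norm(a.proj(X)-ua),np.linalg.norm(b.proj(X)-ub)
def blue(im,uv,r=12):
    "centroid of the navy lens nearest uv"
    x0,y0=int(uv[0])-r,int(uv[1])-r
    p=im[y0:y0+2*r,x0:x0+2*r].astype(int)
    m=((p[...,2]-p[...,0]>22)).astype(np.uint8)
    n,l,st,ce=cv2.connectedComponentsWithStats(m)
    k=[i for i in range(1,n) if st[i,4]>=3]
    if not k:return None
    i=max(k,key=lambda i:st[i,4]-3*np.linalg.norm(ce[i]-r))
    w=(l==i)*(p[...,2]-p[...,0]).astype(float);g=np.mgrid[0:2*r,0:2*r]
    return np.array([(w*g[1]).sum(),(w*g[0]).sum()])/w.sum()+[x0,y0],st[i,4]
E
python3 - <<'E'
from h import *
d=pickle.load(open("cam0.pkl","rb"));S,T=Cam(d["scene"]),Cam(d["top"])
obj={"P":((401,449),(254,213)),"1":((599,496),(142,331)),"2":((543,383),(255,359)),"3":((444,281),(406,344)),"4":((416,214),(494,358))}
tiles=[]
for k,(a,b) in obj.items():
    a=np.array(a)*F;b=np.array(b)*F
    pa,pb=blue(S.im,a),blue(T.im,b)
    print(k,pa,pb)
    if pa and pb:
        X,e1,e2=tri(S,pa[0],T,pb[0]);print("   ",X.round(4),round(e1,2),round(e2,2))
    for c,u,p in((S,a,pa),(T,b,pb)):
        x,y=int(u[0])-16,int(u[1])-14
        t=cv2.resize(c.im[y:y+36,x:x+32,::-1],None,fx=5,fy=5,interpolation=cv2.INTER_NEAREST)
        if p:cv2.circle(t,tuple(int(v) for v in ((p[0]-[x,y]+.5)*5)),3,(0,255,0),-1)
        tiles.append(t)
cv2.imwrite("pics/m1.png",np.vstack([np.hstack(tiles[0::2]),np.hstack(tiles[1::2])]))
# cups
for nm,z in(("cup",.04),):
  for s,t in(((335,294),(441,240)),((349,327),(397,235)),((365,368),(349,229)),((383,411),(302,222)),((402,456),(254,213))):
    out=[]
    for c,u in((S,s),(T,t)):
        u=np.array(u)*F;r=22;x0,y0=(u-r).astype(int);p=c.im[y0:y0+2*r,x0:x0+2*r].astype(int)
        v=cv2.cvtColor(p.astype(np.uint8),cv2.COLOR_RGB2GRAY);m=(v>62).astype(np.uint8)
        g=np.argwhere(m)[:,::-1]+[x0,y0]
        W=np.array([c.plane(q,z)[:2] for q in g]);c0=c.plane(u,z)[:2]
        for _ in range(8):
            D=np.linalg.norm(W-c0,axis=1);w=(D>.022)&(D<.031)
            A=np.c_[2*W[w],np.ones(w.sum())];sol=np.linalg.lstsq(A,(W[w]**2).sum(1),rcond=None)[0]
            c0=sol[:2]
        R=np.sqrt(sol[2]+c0@c0)
        out.append((c0,R,w.sum(),c.proj([*c0,z])))
    X=tri(S,out[0][3],T,out[1][3])
    print([(o[0].round(4),round(o[1],4),o[2]) for o in out],"tri",X[0].round(4),round(X[1],2))
E
```

```text
P (array([280.79513014, 313.00167926]), np.int32(104)) (array([180.66666667, 146.        ]), np.int32(3))
    [0.6757 0.2184 0.0596] 2.2 2.32
1 None (array([ 93.50980392, 230.47058824]), np.int32(4))
2 (array([380.60341151, 267.46481876]), np.int32(29)) (array([178.02205882, 250.14460784]), np.int32(17))
    [0.435  0.2241 0.0492] 0.16 0.18
3 (array([310.92174704, 195.98453139]), np.int32(32)) (array([285.5248227, 236.5035461]), np.int32(6))
    [ 0.4585 -0.0252  0.0432] 1.33 1.72
4 None (array([347.43697479, 249.01680672]), np.int32(5))
[(array([ 0.6266, -0.0869]), np.float64(0.0269), np.int64(171)), (array([ 0.6258, -0.0858]), np.float64(0.0269), np.int64(124))] tri [ 0.6263 -0.0861  0.0404] 0.24
[(array([ 0.6377, -0.0145]), np.float64(0.0269), np.int64(185)), (array([ 0.6365, -0.0132]), np.float64(0.0268), np.int64(123))] tri [ 0.6372 -0.0137  0.0403] 0.33
[(array([0.6498, 0.0661]), np.float64(0.0269), np.int64(205)), (array([0.6487, 0.0672]), np.float64(0.0269), np.int64(121))] tri [0.6494 0.0667 0.0403] 0.3
[(array([0.662 , 0.1459]), np.float64(0.0268), np.int64(227)), (array([0.6607, 0.147 ]), np.float64(0.0269), np.int64(121))] tri [0.6614 0.1464 0.0401] 0.35
[(array([0.6737, 0.2232]), np.float64(0.0268), np.int64(279)), (array([0.6719, 0.224 ]), np.float64(0.0264), np.int64(137))] tri [0.6729 0.2235 0.0395] 0.44
```

View pics/m1.png

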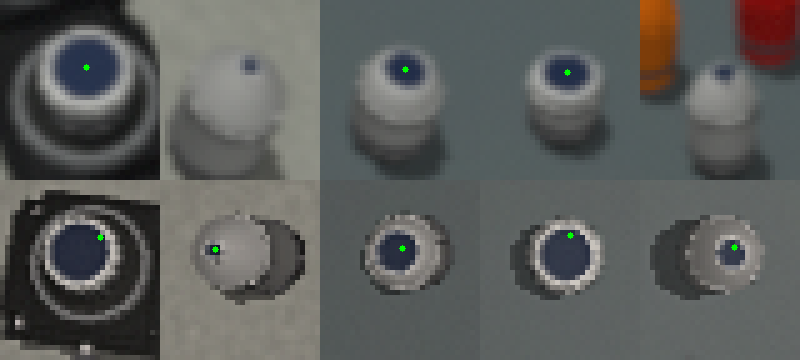

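The crops confirm four chrome objectives with navy lens faces. By lens size, the widest is #3 (a), then #2 (b), #4 (c) and #1 (d). The orange and red look-alikes sit next to #4. Cup rims triangulate to 40 mm, as specified. The lens mask needs refining in the top view.

```bash
python3 - <<'E'
from h import *
def lens(im,uv,r=12):
    x0,y0=int(uv[0])-r,int(uv[1])-r
    p=im[y0:y0+2*r,x0:x0+2*r].astype(float)
    q=p[...,2]/(p[...,0]+8);m=(q>1.33).astype(np.uint8)
    n,l,st,ce=cv2.connectedComponentsWithStats(m,connectivity=4)
    k=[i for i in range(1,n) if np.linalg.norm(ce[i]-r)<6]
    i=max(k,key=lambda i:st[i,4]);return ce[i]+[x0,y0],st[i]
d=pickle.load(open("cam0.pkl","rb"));S,T=Cam(d["scene"]),Cam(d["top"])
obj={"P":((401,449),(254,213)),"d":((599,494),(140,331)),"b":((543,383),(254,359)),"a":((444,281),(406,344)),"c":((416,214),(496,358)),"orange":((394,188),(543,356)),"red":((430,180),(537,398))}
for k,(a,b) in obj.items():
    try:
        pa,sa=lens(S.im,np.array(a)*F);pb,sb=lens(T.im,np.array(b)*F)
        X,e1,e2=tri(S,pa,T,pb);print(k,X.round(4),round(e1,2),"areas",sa[4],sb[4])
        h=dict(P=.062,a=.036,b=.048,c=.060,d=.072).get(k,.06)
        print("   planes",S.plane(pa,h)[:2].round(4),T.plane(pb,h)[:2].round(4))
    except ValueError as e:print(k,e)
print("dish",T.plane(np.array([621,305])*F,.0145).round(3))
print("orange/red base approx",T.plane(np.array([540,355])*F,.03).round(3),T.plane(np.array([533,397])*F,.03).round(3))
from rig import ctrl
s=ctrl.read_state();print(s["position"],s["eef_rot"])
E
```

```text
P [0.6734 0.2302 0.0736] 1.67 areas 91 5
   planes [0.6728 0.2227] [0.6728 0.2351]
d max() iterable argument is empty
b [0.4358 0.2234 0.0491] 0.78 areas 21 9
   planes [0.4338 0.2237] [0.4374 0.2223]
a [ 0.4563 -0.0304  0.0369] 1.78 areas 30 1
   planes [ 0.4526 -0.0283] [ 0.4607 -0.0338]
c [ 0.4254 -0.1725  0.0588] 0.42 areas 2 1
   planes [ 0.4253 -0.1706] [ 0.4265 -0.1731]
orange max() iterable argument is empty
red max() iterable argument is empty
dish [ 0.511 -0.393  0.014]
orange/red base approx [ 0.429 -0.247  0.03 ] [ 0.36  -0.233  0.03 ]
[0.2415145  0.5485922  0.24921182] [-3.13987078e+00 -1.87984797e-04  2.72680552e+00]
```

```bash
cat >>h.py <<'E'
def lens(im,uv,r=11):
    x0,y0=(np.round(uv)-r).astype(int)
    p=im[y0:y0+2*r+1,x0:x0+2*r+1].astype(float);g=p[...,0]  # red: lens darkest
    c=g[r-2:r+3,r-2:r+3];lo=c.min();hi=np.percentile(g[r-6:r+7,r-6:r+7],85)
    m=(g<(lo+hi)/2).astype(np.uint8)
    n,l,st,ce=cv2.connectedComponentsWithStats(m,connectivity=4)
    i=l[np.unravel_index(np.where(np.hypot(*(np.mgrid[-r:r+1,-r:r+1]))<3,g,999).argmin(),g.shape)]
    w=cv2.dilate((l==i).astype(np.uint8),np.ones((3,3)))*np.clip(hi-g,0,None);y,x=np.mgrid[0:2*r+1,0:2*r+1]
    return np.array([(w*x).sum(),(w*y).sum()])/w.sum()+[x0,y0],st[i,4],int(lo),int(hi)
E
python3 - <<'E'
from h import *
d=pickle.load(open("cam0.pkl","rb"));S,T=Cam(d["scene"]),Cam(d["top"])
obj={"P":((401,449),(252,213)),"d":((600,494),(136,331)),"b":((543,383),(254,359)),"a":((444,281),(406,344)),"c":((416,213),(496,358))}
for k,(a,b) in obj.items():
    A,B=lens(S.im,np.array(a)*F),lens(T.im,np.array(b)*F)
    X,e1,e2=tri(S,A[0],T,B[0]);print(k,X.round(4),round(e1,2),A,B)
    h=dict(P=.062,a=.036,b=.048,c=.060,d=.072).get(k,.06)
    print("   planes",S.plane(A[0],h)[:2].round(4),T.plane(B[0],h)[:2].round(4))
E
```

```text
P [0.673  0.2239 0.0645] 0.33 (array([280.88837464, 312.94706709]), np.int32(116), 38, 140) (array([176.33828896, 148.83861561]), np.int32(103), 37, 157)
   planes [0.6728 0.2223] [0.673  0.2249]
d [0.4845 0.4111 0.0755] 0.49 (array([420.87360595, 345.51301115]), np.int32(7), 65, 148) (array([ 93.03264813, 230.61305925]), np.int32(6), 14, 142)
   planes [0.4836 0.4097] [0.4839 0.4132]
b [0.4345 0.2253 0.0511] 0.36 (array([380.74588551, 267.2515653 ]), np.int32(37), 33, 143) (array([176.97741555, 250.82619796]), np.int32(46), 29, 143)
   planes [0.4335 0.2234] [0.4338 0.2265]
a [ 0.4533 -0.0261  0.0393] 0.29 (array([310.92583273, 195.84223995]), np.int32(47), 32, 133) (array([284.65340222, 240.42676064]), np.int32(83), 50, 174)
   planes [ 0.4522 -0.0289] [ 0.4527 -0.0256]
c [ 0.4276 -0.1681  0.0636] 0.56 (array([290.70503689, 148.7466325 ]), np.int32(310), 45, 138) (array([346.63107854, 250.23412895]), np.int32(22), 43, 140)
   planes [ 0.4266 -0.1724] [ 0.4261 -0.1676]
```

Everything checks out: the lens heights are within 4 mm of nominal, with a consistent +2–4 mm bias, and the cup rims are at 40 mm. I'll turn the tool to yaw π/2 first, so the fingers close across the rail.

>>> {"op": "apply_moves", "data": {"hand": -1, "rows": [[[0,0,0],[0,0,0.25]],[[0,0,0],[0,0,0.5]],[[0,0,0],[0,0,0.77]],[[0,0,0],[0,0,0.77]]]}}

```text
time_s: 0.43
position: [0.2416, 0.5488, 0.2495]
eef_rot: [-3.141, 0.0, 2.337]
force: [-0.0, -0.5, 0.1]
grip_width: 0.0858
finger_force: 0.0
```

>>> {"op": "apply_moves", "data": {"rows": [[[0,0,0],[0,0,0.25]],[[0,0,0],[0,0,0.5]],[[0,0,0],[0,0,0.77]],[[0,0,0],[0,0,0.77]]]}}

```text
time_s: 0.77
position: [0.2417, 0.5489, 0.2497]
eef_rot: [-3.141, 0.0, 1.955]
force: [1.1, -0.8, 0.2]
grip_width: 0.0854
finger_force: 0.0
```

>>> {"op": "apply_moves", "data": {"rows": [[[0,0,0],[0,0,0.25]],[[0,0,0],[0,0,0.5]],[[0,0,0],[0,0,0.772]],[[0,0,0],[0,0,0.772]],[[0,0,0],[0,0,0.772]]]}}

```text
time_s: 1.18
position: [0.2417, 0.549, 0.2498]
eef_rot: [-3.141, 0.0, 1.577]
force: [0.2, 0.4, -0.6]
grip_width: 0.0852
finger_force: 0.0
```

>>> {"op": "apply_moves", "data": {"rows": [[[-0.03,0.05,0.02],[0,0,0]],[[-0.08,0.13,0.05],[0,0,0]],[[-0.12,0.21,0.08],[0,0,0]],[[-0.16,0.29,0.11],[0,0,0]],[[-0.2,0.36,0.13],[0,0,0]],[[-0.24,0.42,0.15],[0,0,0]],[[-0.26,0.46,0.17],[0,0,0]],[[-0.275,0.485,0.18],[0,0,0]],[[-0.275,0.485,0.18],[0,0,0]],[[-0.275,0.485,0.18],[0,0,0]]]}}

```text
time_s: 2.02
position: [0.4843, 0.4111, 0.1595]
eef_rot: [-3.14, 0.0, 1.573]
force: [0.0, 1.0, 0.1]
grip_width: 0.0855
finger_force: 0.0
```

```bash
cat >snap.py <<'E'
import sys,cv2,numpy as np
from rig import ctrl
from h import *
# snap.py name x y z [half]: crops of both views around a world point
X=np.array(sys.argv[2:5],float);r=int(sys.argv[5]) if len(sys.argv)>5 else 40
o=[]
for n in("scene","top"):
    c=Cam(ctrl.read_camera(n));u=c.proj(X).astype(int);im=cv2.copyMakeBorder(c.im,r,r,r,r,cv2.BORDER_CONSTANT)
    o.append(cv2.resize(im[u[1]:u[1]+2*r,u[0]:u[0]+2*r,::-1],(400,400),interpolation=cv2.INTER_CUBIC))
cv2.imwrite(f"pics/{sys.argv[1]}.png",np.hstack(o))
s=ctrl.read_state();print(s["position"].round(4),s["eef_rot"].round(4),s["time_s"],s["force"].round(2))
E
python3 snap.py p1 .484 .4115 .06 50
```

```text
[0.4833 0.4123 0.1603] [-3.1411e+00 -3.0000e-04  1.5736e+00] 2.1167 [ 0.18 -0.03  0.87]
```

View pics/p1.png

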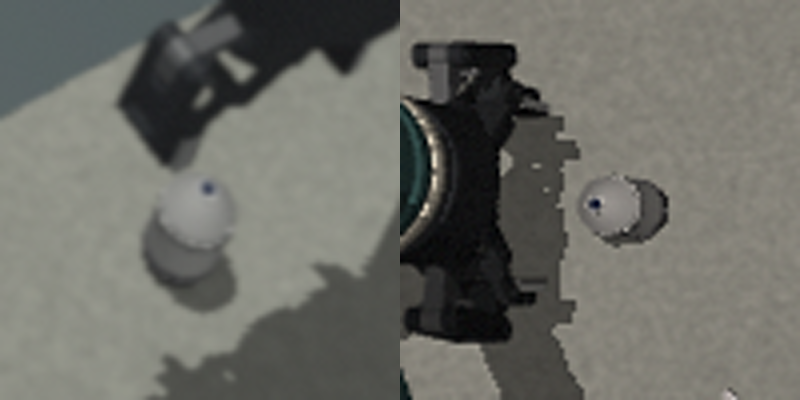

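The crop shows d centred on the gripper's mid-line once parallax is allowed for: its lens is at (205,187) in the left crop and (595,204) in the right, with the jaws spanning it. I'll descend.

>>> {"op": "apply_moves", "data": {"rows": [[[0,0,0.05],[0,0,0]],[[0,0,0.1],[0,0,0]],[[0,0,0.15],[0,0,0]],[[0,0,0.19],[0,0,0]],[[0,0,0.22],[0,0,0]],[[0,0,0.24],[0,0,0]],[[0,0,0.248],[0,0,0]],[[0,0,0.248],[0,0,0]]]}}

```text
time_s: 2.78
position: [0.4833, 0.4122, 0.0357]
eef_rot: [-3.141, 0.0, 1.573]
force: [-0.2, 0.2, 0.2]
grip_width: 0.0856
finger_force: 0.0
```

```bash
python3 snap.py p2 .484 .4115 .04 40
```

```text
[0.4845 0.4124 0.037 ] [ 3.1404e+00 -8.0000e-04  1.5719e+00] 2.8833 [0.66 0.22 0.2 ]
```

View pics/p2.png

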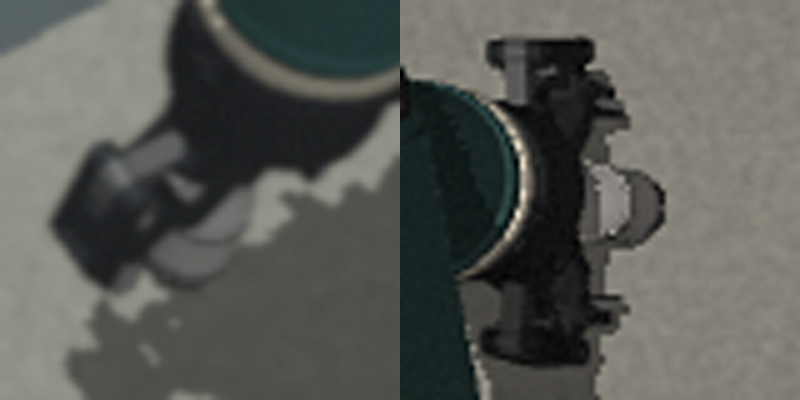

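The jaws bracket d on both sides, with the barrel visible at (615,200). I'll close and lift.

>>> {"op": "apply_moves", "data": {"hand": 1, "rows": [[[0,0,0],[0,0,0]],[[0,0,0],[0,0,0]],[[0,0,0],[0,0,0]],[[0,0,0],[0,0,0]],[[0,0,0],[0,0,0]],[[0,0,0],[0,0,0]],[[0,0,0],[0,0,0]],[[0,0,0],[0,0,0]],[[0,0,0],[0,0,0]]]}}

```text
time_s: 3.63
position: [0.4849, 0.4118, 0.0368]
eef_rot: [3.141, -0.001, 1.571]
force: [-1.1, -0.4, 6.3]
grip_width: 0.0347
finger_force: 59.5
```

>>> {"op": "apply_moves", "data": {"rows": [[[0,0,-0.02],[0,0,0]],[[0,0,-0.06],[0,0,0]],[[0,0,-0.11],[0,0,0]],[[0,0,-0.17],[0,0,0]],[[0,0,-0.22],[0,0,0]],[[0,0,-0.26],[0,0,0]],[[0,0,-0.28],[0,0,0]],[[0,0,-0.28],[0,0,0]]]}}

```text
time_s: 4.3
position: [0.4854, 0.4124, 0.1786]
eef_rot: [3.138, -0.002, 1.571]
force: [0.6, 0.7, -3.2]
grip_width: 0.0346
finger_force: 60.3
```

>>> {"op": "apply_moves", "data": {"rows": [[[-0.02,0.005,0],[0,0,0]],[[-0.06,0.017,0],[0,0,0]],[[-0.12,0.034,0],[0,0,0]],[[-0.18,0.051,0],[0,0,0]],[[-0.25,0.071,0],[0,0,0]],[[-0.32,0.09,0],[0,0,0]],[[-0.39,0.11,0],[0,0,0]],[[-0.45,0.128,0],[0,0,0]],[[-0.5,0.142,0],[0,0,0]]]}}

```text
time_s: 5.05
position: [0.554, 0.1582, 0.1737]
eef_rot: [-3.137, 0.002, 1.57]
force: [0.0, -0.0, -2.9]
grip_width: 0.0346
finger_force: 60.3
```

>>> {"op": "apply_moves", "data": {"rows": [[[-0.07,0.02,0],[0,0,0]],[[-0.14,0.04,0],[0,0,0]],[[-0.21,0.06,0],[0,0,0]],[[-0.28,0.08,0],[0,0,0]],[[-0.35,0.1,0],[0,0,0]],[[-0.41,0.117,0],[0,0,0]],[[-0.46,0.131,0],[0,0,0]],[[-0.485,0.138,0],[0,0,0]],[[-0.496,0.142,0],[0,0,0]],[[-0.496,0.142,0],[0,0,0]]]}}

```text
time_s: 5.88
position: [0.6254, -0.0874, 0.1744]
eef_rot: [-3.139, -0.001, 1.569]
force: [0.1, 0.5, -4.0]
grip_width: 0.0347
finger_force: 60.3
```

```bash
python3 snap.py p3 .6262 -.0863 .11 50
```

```text
[ 0.6251 -0.0853  0.175 ] [-3.1391e+00 -1.2000e-03  1.5710e+00] 5.9833 [ 0.59  0.13 -3.01]
```

View pics/p3.png

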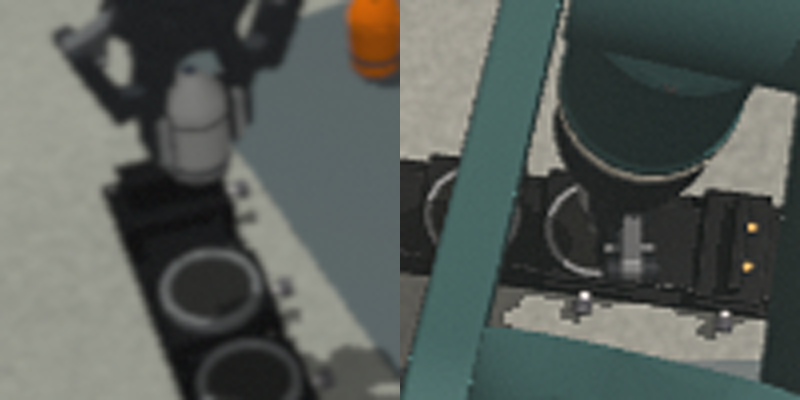

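The left crop shows d held upright over the end cup, with its bottom at (195,180), as projected. I'll lower it and watch the force.

>>> {"op": "apply_moves", "data": {"rows": [[[0,0,0.03],[0,0,0]],[[0,0,0.07],[0,0,0]],[[0,0,0.11],[0,0,0]],[[0,0,0.14],[0,0,0]],[[0,0,0.165],[0,0,0]],[[0,0,0.18],[0,0,0]],[[0,0,0.19],[0,0,0]],[[0,0,0.195],[0,0,0]],[[0,0,0.195],[0,0,0]]]}}

```text
time_s: 6.73
position: [0.6264, -0.0862, 0.0785]
eef_rot: [3.142, 0.0, 1.571]
force: [0.5, 0.1, -3.2]
grip_width: 0.0347
finger_force: 60.3
```

>>> {"op": "apply_moves", "data": {"rows": [[[0,0,0.002],[0,0,0]],[[0,0,0.004],[0,0,0]],[[0,0,0.006],[0,0,0]],[[0,0,0.007],[0,0,0]],[[0,0,0.007],[0,0,0]],[[0,0,0.007],[0,0,0]]]}}

```text
time_s: 7.23
position: [0.6263, -0.0865, 0.0751]
eef_rot: [3.141, 0.0, 1.571]
force: [0.5, 0.3, -3.2]
grip_width: 0.0343
finger_force: 60.3
```

>>> {"op": "apply_moves", "data": {"rows": [[[0,0,0.001],[0,0,0]],[[0,0,0.002],[0,0,0]],[[0,0,0.003],[0,0,0]],[[0,0,0.004],[0,0,0]],[[0,0,0.004],[0,0,0]],[[0,0,0.004],[0,0,0]]]}}

```text
time_s: 7.73
position: [0.6263, -0.0864, 0.0729]
eef_rot: [-3.141, 0.0, 1.571]
force: [0.6, -0.1, -3.4]
grip_width: 0.0347
finger_force: 60.3
```

>>> {"op": "apply_moves", "data": {"rows": [[[0,0,0.001],[0,0,0]],[[0,0,0.002],[0,0,0]],[[0,0,0.002],[0,0,0]],[[0,0,0.002],[0,0,0]]]}}

```text
time_s: 8.07
position: [0.6263, -0.0864, 0.0728]
eef_rot: [3.141, 0.0, 1.571]
force: [-3.1, 0.3, 5.4]
grip_width: 0.0347
finger_force: 61.2
```

>>> {"op": "apply_moves", "data": {"hand": -1, "rows": [[[0,0,0],[0,0,0]],[[0,0,0],[0,0,0]],[[0,0,0],[0,0,0]],[[0,0,0],[0,0,0]],[[0,0,0],[0,0,0]],[[0,0,0],[0,0,0]],[[0,0,0],[0,0,0]]]}}

```text
time_s: 8.65
position: [0.6263, -0.0864, 0.0719]
eef_rot: [-3.142, 0.0, 1.571]
force: [-0.6, 0.1, -0.2]
grip_width: 0.0855
finger_force: 0.0
```

>>> {"op": "apply_moves", "data": {"rows": [[[0,0,-0.01],[0,0,0]],[[0,0,-0.03],[0,0,0]],[[0,0,-0.07],[0,0,0]],[[0,0,-0.12],[0,0,0]],[[0,0,-0.17],[0,0,0]],[[0,0,-0.21],[0,0,0]],[[0,0,-0.22],[0,0,0]]]}}

```text
time_s: 9.23
position: [0.6287, -0.087, 0.1869]
eef_rot: [3.135, 0.002, 1.571]
force: [0.5, 0.3, 0.7]
grip_width: 0.0855
finger_force: 0.0
```

>>> {"op": "apply_moves", "data": {"rows": [[[-0.02,-0.04,0],[0,0,0]],[[-0.05,-0.11,0],[0,0,0]],[[-0.08,-0.18,0],[0,0,0]],[[-0.11,-0.25,0],[0,0,0]],[[-0.13,-0.31,0],[0,0,0]],[[-0.15,-0.36,0],[0,0,0]],[[-0.165,-0.39,0],[0,0,0]],[[-0.165,-0.4,0],[0,0,0]],[[-0.165,-0.4,0],[0,0,0]],[[-0.165,-0.4,0],[0,0,0]]]}}

```text
time_s: 10.07
position: [0.427, -0.1689, 0.1822]
eef_rot: [3.141, 0.0, 1.57]
force: [0.5, -0.5, 0.3]
grip_width: 0.0853
finger_force: 0.0
```

```bash
python3 - <<'E'
from rig import ctrl
from h import *
t=[]
C={n:Cam(ctrl.read_camera(n)) for n in("scene","top")}
for X in((.6262,-.0863,.07),(.426,-.169,.06)):
  for n in C:
    c=C[n];r=30;u=c.proj(X).astype(int)
    t.append(cv2.resize(c.im[u[1]-r:u[1]+r,u[0]-r:u[0]+r,::-1],(300,300),interpolation=cv2.INTER_CUBIC))
cv2.imwrite("pics/p4.png",np.vstack([np.hstack(t[:2]),np.hstack(t[2:])]))
s=ctrl.read_state();print(s["position"].round(4),s["time_s"])
E
```

```text
[ 0.4276 -0.1689  0.1822] 10.1667
```

View pics/p4.png

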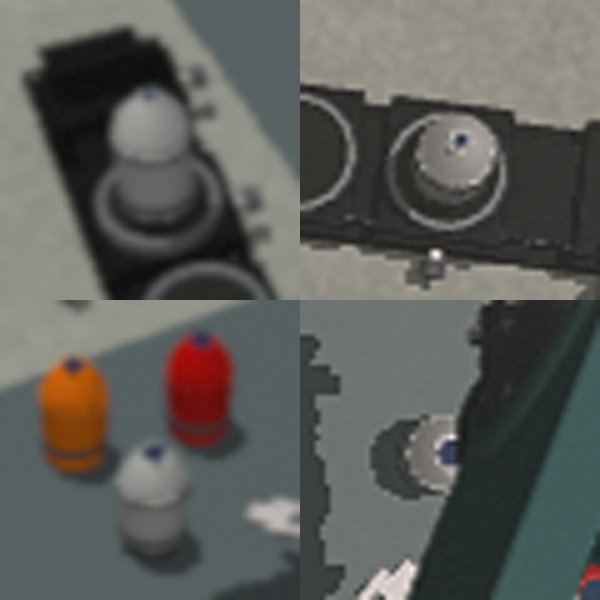

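d stands in its cup (lens at (460,140) in the top-right crop), and the gripper is over the chrome c (lens at (153,452)). The tweezers lie close to where the finger nearest the base will land, so I'll narrow the jaws before descending.

>>> {"op": "apply_moves", "data": {"hand": -0.4, "rows": [[[0,0,0.02],[0,0,0]],[[0,0,0.06],[0,0,0]],[[0,0,0.11],[0,0,0]],[[0,0,0.15],[0,0,0]],[[0,0,0.19],[0,0,0]],[[0,0,0.23],[0,0,0]],[[0,0,0.26],[0,0,0]],[[0,0,0.285],[0,0,0]],[[0,0,0.296],[0,0,0]],[[0,0,0.296],[0,0,0]]]}}

```text
time_s: 11.0
position: [0.4265, -0.1683, 0.0328]
eef_rot: [-3.14, -0.001, 1.572]
force: [-1.3, 0.8, -1.4]
grip_width: 0.0596
finger_force: 0.0
```

>>> {"op": "apply_moves", "data": {"hand": 1, "rows": [[[0,0,0],[0,0,0]],[[0,0,0],[0,0,0]],[[0,0,0],[0,0,0]],[[0,0,0],[0,0,0]],[[0,0,0],[0,0,0]],[[0,0,0],[0,0,0]],[[0,0,0],[0,0,0]]]}}

```text
time_s: 11.58
position: [0.4271, -0.1692, 0.0349]
eef_rot: [3.14, 0.001, 1.571]
force: [1.3, 0.9, 7.5]
grip_width: 0.0343
finger_force: 59.9
```

>>> {"op": "apply_moves", "data": {"rows": [[[0,0,-0.02],[0,0,0]],[[0,0,-0.06],[0,0,0]],[[0,0,-0.11],[0,0,0]],[[0,0,-0.17],[0,0,0]],[[0,0,-0.22],[0,0,0]],[[0,0,-0.26],[0,0,0]],[[0,0,-0.3],[0,0,0]],[[0,0,-0.32],[0,0,0]],[[0,0,-0.32],[0,0,0]]]}}

```text
time_s: 12.33
position: [0.4275, -0.1697, 0.1964]
eef_rot: [3.137, 0.003, 1.571]
force: [0.5, -0.0, -1.4]
grip_width: 0.0344
finger_force: 60.0
```

>>> {"op": "apply_moves", "data": {"rows": [[[0.02,0.03,0],[0,0,0]],[[0.06,0.08,0],[0,0,0]],[[0.11,0.15,0],[0,0,0]],[[0.16,0.22,0],[0,0,0]],[[0.21,0.28,0],[0,0,0]],[[0.25,0.34,0],[0,0,0]],[[0.285,0.385,0],[0,0,0]],[[0.305,0.41,0],[0,0,0]],[[0.31,0.42,0],[0,0,0]],[[0.31,0.42,0],[0,0,0]]]}}

```text
time_s: 13.17
position: [0.6364, -0.0132, 0.1925]
eef_rot: [-3.14, 0.0, 1.572]
force: [0.4, -0.8, -0.6]
grip_width: 0.0342
finger_force: 60.2
```

>>> {"op": "apply_moves", "data": {"rows": [[[0,0,0],[0,0,0]],[[0,0,0.03],[0,0,0]],[[0,0,0.08],[0,0,0]],[[0,0,0.13],[0,0,0]],[[0,0,0.17],[0,0,0]],[[0,0,0.2],[0,0,0]],[[0,0,0.22],[0,0,0]],[[0,0,0.23],[0,0,0]],[[0,0,0.235],[0,0,0]],[[0,0,0.235],[0,0,0]]]}}

```text
time_s: 14.0
position: [0.6361, -0.0144, 0.0767]
eef_rot: [-3.142, 0.0, 1.57]
force: [0.6, 0.0, -1.6]
grip_width: 0.0344
finger_force: 60.2
```

>>> {"op": "apply_moves", "data": {"rows": [[[0,0,0.002],[0,0,0]],[[0,0,0.004],[0,0,0]],[[0,0,0.006],[0,0,0]],[[0,0,0.008],[0,0,0]],[[0,0,0.008],[0,0,0]],[[0,0,0.008],[0,0,0]]]}}

```text
time_s: 14.5
position: [0.6363, -0.0139, 0.0726]
eef_rot: [3.142, 0.0, 1.571]
force: [-0.3, 0.1, -1.2]
grip_width: 0.0341
finger_force: 60.2
```

>>> {"op": "apply_moves", "data": {"rows": [[[0,0,0.001],[0,0,0]],[[0,0,0.002],[0,0,0]],[[0,0,0.002],[0,0,0]],[[0,0,0.002],[0,0,0]]]}}

```text
time_s: 14.83
position: [0.6362, -0.0139, 0.0714]
eef_rot: [-3.141, 0.0, 1.571]
force: [-0.3, -0.6, -1.4]
grip_width: 0.0348
finger_force: 60.2
```

>>> {"op": "apply_moves", "data": {"rows": [[[0,0,0.001],[0,0,0]],[[0,0,0.002],[0,0,0]],[[0,0,0.002],[0,0,0]],[[0,0,0.002],[0,0,0]]]}}

```text
time_s: 15.17
position: [0.6364, -0.0139, 0.0709]
eef_rot: [3.141, 0.0, 1.571]
force: [-0.8, -0.2, 3.5]
grip_width: 0.0346
finger_force: 60.6
```

>>> {"op": "apply_moves", "data": {"hand": -1, "rows": [[[0,0,0],[0,0,0]],[[0,0,0],[0,0,0]],[[0,0,0],[0,0,0]],[[0,0,0],[0,0,0]],[[0,0,0],[0,0,0]],[[0,0,0],[0,0,0]],[[0,0,0],[0,0,0]]]}}

```text
time_s: 15.75
position: [0.6363, -0.0139, 0.0704]
eef_rot: [-3.142, 0.0, 1.571]
force: [1.3, -0.3, 0.3]
grip_width: 0.0853
finger_force: 0.0
```

>>> {"op": "apply_moves", "data": {"rows": [[[0,0,-0.01],[0,0,0]],[[0,0,-0.03],[0,0,0]],[[0,0,-0.07],[0,0,0]],[[0,0,-0.12],[0,0,0]],[[0,0,-0.17],[0,0,0]],[[0,0,-0.21],[0,0,0]],[[0,0,-0.23],[0,0,0]],[[0,0,-0.23],[0,0,0]]]}}

```text
time_s: 16.42
position: [0.6383, -0.0141, 0.1891]
eef_rot: [3.136, 0.001, 1.571]
force: [0.6, 0.5, 0.1]
grip_width: 0.0853
finger_force: 0.0
```

>>> {"op": "apply_moves", "data": {"hand": -0.4, "rows": [[[0.04,-0.03,0],[0,0,0]],[[0.1,-0.08,0],[0,0,0]],[[0.16,-0.13,0],[0,0,0]],[[0.22,-0.18,0],[0,0,0]],[[0.28,-0.23,0],[0,0,0]],[[0.34,-0.28,0],[0,0,0]],[[0.4,-0.335,0],[0,0,0]],[[0.45,-0.38,0],[0,0,0]],[[0.478,-0.406,0],[0,0,0]],[[0.478,-0.406,0],[0,0,0]]]}}

```text
time_s: 17.25
position: [0.4289, 0.2269, 0.1842]
eef_rot: [-3.137, 0.0, 1.574]
force: [-0.2, -0.3, 0.0]
grip_width: 0.06
finger_force: 0.0
```

```bash
python3 - <<'E'
from rig import ctrl
from h import *
t=[]
C={n:Cam(ctrl.read_camera(n)) for n in("scene","top")}
for X in((.6371,-.0139,.07),(.4337,.225,.05)):
  for n in C:
    c=C[n];r=30;u=c.proj(X).astype(int)
    t.append(cv2.resize(c.im[u[1]-r:u[1]+r,u[0]-r:u[0]+r,::-1],(300,300),interpolation=cv2.INTER_CUBIC))
cv2.imwrite("pics/p5.png",np.vstack([np.hstack(t[:2]),np.hstack(t[2:])]))
s=ctrl.read_state();print(s["position"].round(4),s["time_s"])
E
```

```text
[0.4325 0.2252 0.1848] 17.35
```

View pics/p5.png

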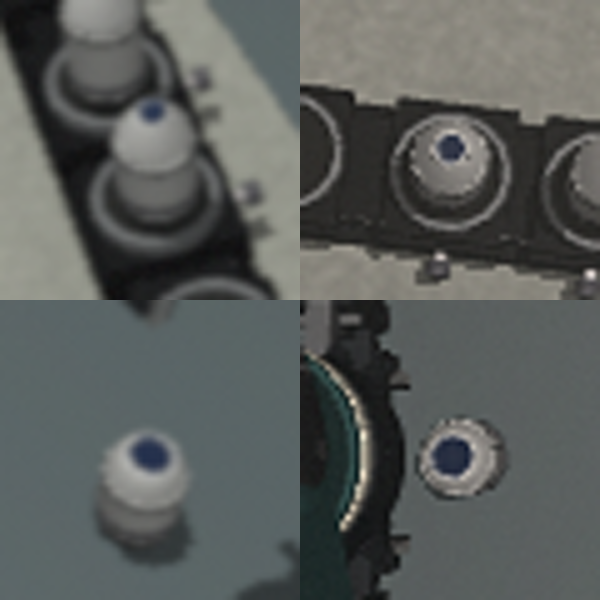

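c stands centred in its cup (lens at (452,147) in the top-right crop), and b (lens at (452,455)) lies between the jaws. I'll descend, grip and lift.

>>> {"op": "apply_moves", "data": {"rows": [[[0,0,0.02],[0,0,0]],[[0,0,0.06],[0,0,0]],[[0,0,0.11],[0,0,0]],[[0,0,0.16],[0,0,0]],[[0,0,0.2],[0,0,0]],[[0,0,0.24],[0,0,0]],[[0,0,0.275],[0,0,0]],[[0,0,0.3],[0,0,0]],[[0,0,0.312],[0,0,0]],[[0,0,0.312],[0,0,0]]]}}

```text
time_s: 18.18
position: [0.433, 0.2238, 0.0276]
eef_rot: [-3.139, 0.001, 1.569]
force: [-0.1, -0.2, -0.2]
grip_width: 0.0597
finger_force: 0.0
```

>>> {"op": "apply_moves", "data": {"hand": 1, "rows": [[[0,0,0],[0,0,0]],[[0,0,0],[0,0,0]],[[0,0,0],[0,0,0]],[[0,0,0],[0,0,0]],[[0,0,0],[0,0,0]],[[0,0,0],[0,0,0]],[[0,0,0],[0,0,0]]]}}

```text
time_s: 18.77
position: [0.434, 0.2252, 0.0302]
eef_rot: [3.14, -0.0, 1.571]
force: [0.8, -3.5, 6.3]
grip_width: 0.0342
finger_force: 60.0
```

>>> {"op": "apply_moves", "data": {"rows": [[[0,0,-0.02],[0,0,0]],[[0,0,-0.06],[0,0,0]],[[0,0,-0.11],[0,0,0]],[[0,0,-0.17],[0,0,0]],[[0,0,-0.22],[0,0,0]],[[0,0,-0.26],[0,0,0]],[[0,0,-0.3],[0,0,0]],[[0,0,-0.32],[0,0,0]],[[0,0,-0.32],[0,0,0]],[[0,0,-0.32],[0,0,0]]]}}

```text
time_s: 19.6
position: [0.4331, 0.2252, 0.1896]
eef_rot: [3.141, -0.0, 1.571]
force: [-0.1, 0.4, -2.3]
grip_width: 0.0342
finger_force: 60.1
```

>>> {"op": "apply_moves", "data": {"rows": [[[-0.02,0.03,0],[0,0,0]],[[-0.06,0.08,0],[0,0,0]],[[-0.11,0.15,0],[0,0,0]],[[-0.16,0.22,0],[0,0,0]],[[-0.21,0.28,0],[0,0,0]],[[-0.25,0.34,0],[0,0,0]],[[-0.29,0.395,0],[0,0,0]],[[-0.31,0.42,0],[0,0,0]],[[-0.317,0.432,0],[0,0,0]],[[-0.317,0.432,0],[0,0,0]]]}}

```text
time_s: 20.43
position: [0.6493, 0.0657, 0.1872]
eef_rot: [-3.139, -0.0, 1.569]
force: [0.0, -0.1, -2.0]
grip_width: 0.0344
finger_force: 60.2
```

>>> {"op": "apply_moves", "data": {"rows": [[[0,0,0],[0,0,0]],[[0,0,0.03],[0,0,0]],[[0,0,0.08],[0,0,0]],[[0,0,0.13],[0,0,0]],[[0,0,0.17],[0,0,0]],[[0,0,0.2],[0,0,0]],[[0,0,0.22],[0,0,0]],[[0,0,0.23],[0,0,0]],[[0,0,0.235],[0,0,0]],[[0,0,0.235],[0,0,0]]]}}

```text
time_s: 21.27
position: [0.649, 0.0671, 0.0721]
eef_rot: [-3.141, -0.0, 1.571]
force: [0.0, -0.4, -1.9]
grip_width: 0.0341
finger_force: 60.3
```

>>> {"op": "apply_moves", "data": {"rows": [[[0,0,0.002],[0,0,0]],[[0,0,0.004],[0,0,0]],[[0,0,0.006],[0,0,0]],[[0,0,0.006],[0,0,0]],[[0,0,0.006],[0,0,0]]]}}

```text
time_s: 21.68
position: [0.6494, 0.0665, 0.0693]
eef_rot: [3.141, 0.0, 1.571]
force: [-0.4, -0.6, -1.8]
grip_width: 0.0341
finger_force: 60.3
```

>>> {"op": "apply_moves", "data": {"rows": [[[0,0,0.001],[0,0,0]],[[0,0,0.002],[0,0,0]],[[0,0,0.003],[0,0,0]],[[0,0,0.004],[0,0,0]],[[0,0,0.004],[0,0,0]],[[0,0,0.004],[0,0,0]]]}}

```text
time_s: 22.18
position: [0.6492, 0.0666, 0.0669]
eef_rot: [-3.141, 0.0, 1.571]
force: [-0.2, -0.2, -2.2]
grip_width: 0.0347
finger_force: 60.3
```

>>> {"op": "apply_moves", "data": {"rows": [[[0,0,0.001],[0,0,0]],[[0,0,0.002],[0,0,0]],[[0,0,0.002],[0,0,0]],[[0,0,0.002],[0,0,0]]]}}

```text
time_s: 22.52
position: [0.6494, 0.0666, 0.0663]
eef_rot: [3.141, 0.0, 1.571]
force: [-0.8, 0.4, 1.9]
grip_width: 0.0345
finger_force: 60.7
```

>>> {"op": "apply_moves", "data": {"hand": -1, "rows": [[[0,0,0],[0,0,0]],[[0,0,0],[0,0,0]],[[0,0,0],[0,0,0]],[[0,0,0],[0,0,0]],[[0,0,0],[0,0,0]],[[0,0,0],[0,0,0]],[[0,0,0],[0,0,0]]]}}

```text
time_s: 23.1
position: [0.6493, 0.0666, 0.066]
eef_rot: [-3.142, 0.0, 1.571]
force: [-0.1, 0.4, -0.3]
grip_width: 0.0857
finger_force: 0.0
```

>>> {"op": "apply_moves", "data": {"rows": [[[0,0,-0.01],[0,0,0]],[[0,0,-0.03],[0,0,0]],[[0,0,-0.07],[0,0,0]],[[0,0,-0.12],[0,0,0]],[[0,0,-0.17],[0,0,0]],[[0,0,-0.21],[0,0,0]],[[0,0,-0.23],[0,0,0]],[[0,0,-0.23],[0,0,0]]]}}

```text
time_s: 23.77
position: [0.6513, 0.0666, 0.1847]
eef_rot: [3.136, 0.0, 1.571]
force: [0.6, -0.3, 0.4]
grip_width: 0.0855
finger_force: 0.0
```

>>> {"op": "apply_moves", "data": {"hand": -0.4, "rows": [[[-0.02,-0.04,0],[0,0,0]],[[-0.05,-0.1,0],[0,0,0]],[[-0.08,-0.17,0],[0,0,0]],[[-0.115,-0.24,0],[0,0,0]],[[-0.145,-0.3,0],[0,0,0]],[[-0.17,-0.35,0],[0,0,0]],[[-0.18,-0.38,0],[0,0,0]],[[-0.187,-0.394,0],[0,0,0]],[[-0.187,-0.394,0],[0,0,0]],[[-0.187,-0.394,0],[0,0,0]]]}}

```text
time_s: 24.6
position: [0.4529, -0.0269, 0.1809]
eef_rot: [3.141, -0.0, 1.57]
force: [0.2, -0.2, 0.0]
grip_width: 0.0593
finger_force: 0.0
```

```bash
python3 - <<'E'
from rig import ctrl
from h import *
t=[]
C={n:Cam(ctrl.read_camera(n)) for n in("scene","top")}
for X in((.6493,.0667,.06),(.4525,-.027,.05)):
  for n in C:
    c=C[n];r=30;u=c.proj(X).astype(int)
    t.append(cv2.resize(c.im[u[1]-r:u[1]+r,u[0]-r:u[0]+r,::-1],(300,300),interpolation=cv2.INTER_CUBIC))
cv2.imwrite("pics/p6.png",np.vstack([np.hstack(t[:2]),np.hstack(t[2:])]))
s=ctrl.read_state();print(s["position"].round(4),s["time_s"])
E
```

```text
[ 0.4538 -0.0268  0.181 ] 24.7
```

View pics/p6.png

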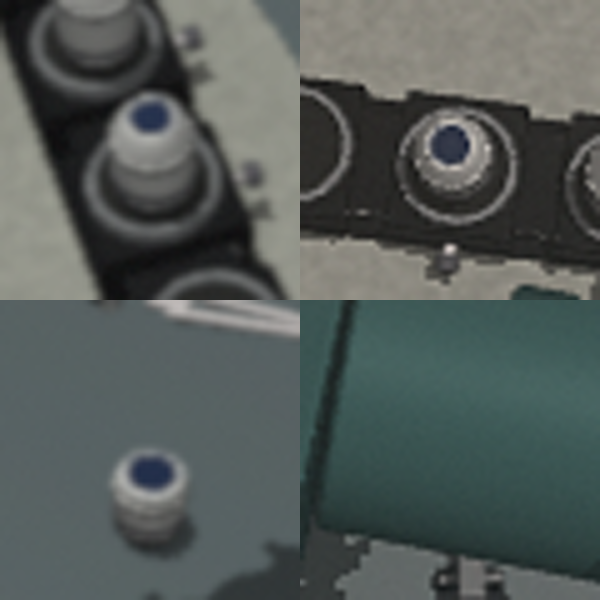

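b stands well centred in its cup (lens at (450,145) in the top-right crop). a is untouched (lens at (150,472)) with the tool above it. I'll descend, grip and lift.

>>> {"op": "apply_moves", "data": {"rows": [[[0,0,0.02],[0,0,0]],[[0,0,0.06],[0,0,0]],[[0,0,0.11],[0,0,0]],[[0,0,0.16],[0,0,0]],[[0,0,0.2],[0,0,0]],[[0,0,0.24],[0,0,0]],[[0,0,0.275],[0,0,0]],[[0,0,0.3],[0,0,0]],[[0,0,0.31],[0,0,0]],[[0,0,0.31],[0,0,0]]]}}

```text
time_s: 25.53
position: [0.4526, -0.0266, 0.0247]
eef_rot: [-3.14, -0.0, 1.571]
force: [0.7, -0.0, 0.2]
grip_width: 0.0598
finger_force: 0.0
```

>>> {"op": "apply_moves", "data": {"hand": 1, "rows": [[[0,0,0],[0,0,0]],[[0,0,0],[0,0,0]],[[0,0,0],[0,0,0]],[[0,0,0],[0,0,0]],[[0,0,0],[0,0,0]],[[0,0,0],[0,0,0]],[[0,0,0],[0,0,0]]]}}

```text
time_s: 26.12
position: [0.4532, -0.027, 0.0269]
eef_rot: [3.139, 0.0, 1.571]
force: [0.2, 1.0, 7.4]
grip_width: 0.034
finger_force: 60.0
```

>>> {"op": "apply_moves", "data": {"rows": [[[0,0,-0.02],[0,0,0]],[[0,0,-0.06],[0,0,0]],[[0,0,-0.11],[0,0,0]],[[0,0,-0.17],[0,0,0]],[[0,0,-0.22],[0,0,0]],[[0,0,-0.26],[0,0,0]],[[0,0,-0.3],[0,0,0]],[[0,0,-0.32],[0,0,0]],[[0,0,-0.32],[0,0,0]],[[0,0,-0.32],[0,0,0]]]}}

```text
time_s: 26.95
position: [0.4523, -0.027, 0.1864]
eef_rot: [3.14, 0.0, 1.571]
force: [1.3, -0.4, -2.1]
grip_width: 0.0341
finger_force: 59.9
```

>>> {"op": "apply_moves", "data": {"rows": [[[0.02,0.03,0],[0,0,0]],[[0.06,0.07,0],[0,0,0]],[[0.12,0.14,0],[0,0,0]],[[0.17,0.21,0],[0,0,0]],[[0.23,0.28,0],[0,0,0]],[[0.28,0.34,0],[0,0,0]],[[0.32,0.385,0],[0,0,0]],[[0.34,0.41,0],[0,0,0]],[[0.347,0.417,0],[0,0,0]],[[0.347,0.417,0],[0,0,0]]]}}

```text
time_s: 27.78
position: [0.6604, 0.1474, 0.1837]
eef_rot: [-3.139, 0.0, 1.572]
force: [0.4, -1.1, -2.0]
grip_width: 0.0343
finger_force: 60.1
```

>>> {"op": "apply_moves", "data": {"rows": [[[0,0,0],[0,0,0]],[[0,0,0.03],[0,0,0]],[[0,0,0.08],[0,0,0]],[[0,0,0.13],[0,0,0]],[[0,0,0.17],[0,0,0]],[[0,0,0.2],[0,0,0]],[[0,0,0.22],[0,0,0]],[[0,0,0.23],[0,0,0]],[[0,0,0.235],[0,0,0]],[[0,0,0.235],[0,0,0]]]}}

```text
time_s: 28.62
position: [0.6606, 0.1461, 0.0687]
eef_rot: [-3.141, 0.0, 1.57]
force: [0.2, -0.1, -1.1]
grip_width: 0.0337
finger_force: 60.1
```

>>> {"op": "apply_moves", "data": {"rows": [[[0,0,0.002],[0,0,0]],[[0,0,0.004],[0,0,0]],[[0,0,0.006],[0,0,0]],[[0,0,0.008],[0,0,0]],[[0,0,0.008],[0,0,0]],[[0,0,0.008],[0,0,0]]]}}

```text
time_s: 29.12
position: [0.6608, 0.1466, 0.0646]
eef_rot: [3.142, 0.0, 1.571]
force: [0.1, 0.4, -1.3]
grip_width: 0.0344
finger_force: 60.1
```

>>> {"op": "apply_moves", "data": {"rows": [[[0,0,0.001],[0,0,0]],[[0,0,0.002],[0,0,0]],[[0,0,0.002],[0,0,0]],[[0,0,0.002],[0,0,0]]]}}

```text
time_s: 29.45
position: [0.6607, 0.1466, 0.0634]
eef_rot: [-3.141, 0.0, 1.571]
force: [-1.0, -0.3, -2.1]
grip_width: 0.034
finger_force: 60.1
```

>>> {"op": "apply_moves", "data": {"rows": [[[0,0,0.001],[0,0,0]],[[0,0,0.002],[0,0,0]],[[0,0,0.002],[0,0,0]],[[0,0,0.002],[0,0,0]]]}}

```text
time_s: 29.78
position: [0.6609, 0.1466, 0.063]
eef_rot: [3.141, 0.0, 1.571]
force: [-2.1, -0.5, 4.5]
grip_width: 0.0339
finger_force: 60.5
```

Contact. I'll release, rise, and back off toward the base so the cameras see the rail.

>>> {"op": "apply_moves", "data": {"hand": -1, "rows": [[[0,0,0],[0,0,0]],[[0,0,0],[0,0,0]],[[0,0,0],[0,0,0]],[[0,0,0],[0,0,0]],[[0,0,0],[0,0,0]],[[0,0,0],[0,0,0]],[[0,0,0],[0,0,0]]]}}

```text
time_s: 30.37
position: [0.6608, 0.1466, 0.0624]
eef_rot: [-3.142, 0.0, 1.571]
force: [-0.2, 0.1, -0.0]
grip_width: 0.0852
finger_force: 0.0
```

>>> {"op": "apply_moves", "data": {"rows": [[[0,0,-0.01],[0,0,0]],[[0,0,-0.03],[0,0,0]],[[0,0,-0.07],[0,0,0]],[[0,0,-0.12],[0,0,0]],[[0,0,-0.18],[0,0,0]],[[0,0,-0.24],[0,0,0]],[[0,0,-0.28],[0,0,0]],[[0,0,-0.3],[0,0,0]]]}}

```text
time_s: 31.03
position: [0.6627, 0.1469, 0.2174]
eef_rot: [3.135, -0.001, 1.571]
force: [0.7, 0.0, -0.4]
grip_width: 0.0854
finger_force: 0.0
```

>>> {"op": "apply_moves", "data": {"rows": [[[0.04,-0.06,0],[0,0,0]],[[0.08,-0.12,0],[0,0,0]],[[0.12,-0.18,0],[0,0,0]],[[0.16,-0.24,0],[0,0,0]],[[0.2,-0.3,0],[0,0,0]],[[0.23,-0.35,0],[0,0,0]],[[0.26,-0.39,0],[0,0,0]],[[0.28,-0.42,0],[0,0,0]],[[0.28,-0.42,0],[0,0,0]],[[0.28,-0.42,0],[0,0,0]]]}}

```text
time_s: 31.87
position: [0.45, 0.2868, 0.2125]
eef_rot: [-3.141, 0.0, 1.573]
force: [0.9, -0.4, -0.3]
grip_width: 0.0854
finger_force: 0.0
```

```bash
python3 - <<'E'
from rig import ctrl
from h import *
C={n:Cam(ctrl.read_camera(n)) for n in("scene","top")}
S,T=C["scene"],C["top"]
for k,h,x,y in(("a",.036,.6614,.1464),("b",.048,.6493,.0667),("c",.06,.6371,-.0139),("d",.072,.6262,-.0863)):
    X=np.array([x,y,h+.036]);A,B=lens(S.im,S.proj(X)),lens(T.im,T.proj(X))
    print(k,(S.plane(A[0],X[2])-X)[:2].round(4),(T.plane(B[0],X[2])-X)[:2].round(4),"z",tri(S,A[0],T,B[0])[0][2].round(4),A[1],B[1])
cv2.imwrite("pics/fin.png",np.hstack([cv2.resize(S.im[140:360,190:340,::-1],(375,550)),cv2.resize(T.im[100:320,150:480,::-1],(425,283)) if 0 else cv2.copyMakeBorder(cv2.resize(T.im[120:260,150:460,::-1],(425,192)),0,358,0,0,cv2.BORDER_CONSTANT)]))
s=ctrl.read_state();print(s["position"].round(4),s["time_s"])
E
```

```text
a [-0.0015 -0.0012] [-0.0011  0.0017] z 0.0749 81 85
b [-0.0009 -0.0017] [-0.0007  0.0012] z 0.0867 36 48
c [ 0.0002 -0.0016] [-0.0015  0.001 ] z 0.0971 276 21
d [ 0.0034 -0.0074] [-0.0005 -0.0002] z 0.1113 347 4
[0.4516 0.2863 0.2126] 31.9667
```

View pics/fin.png

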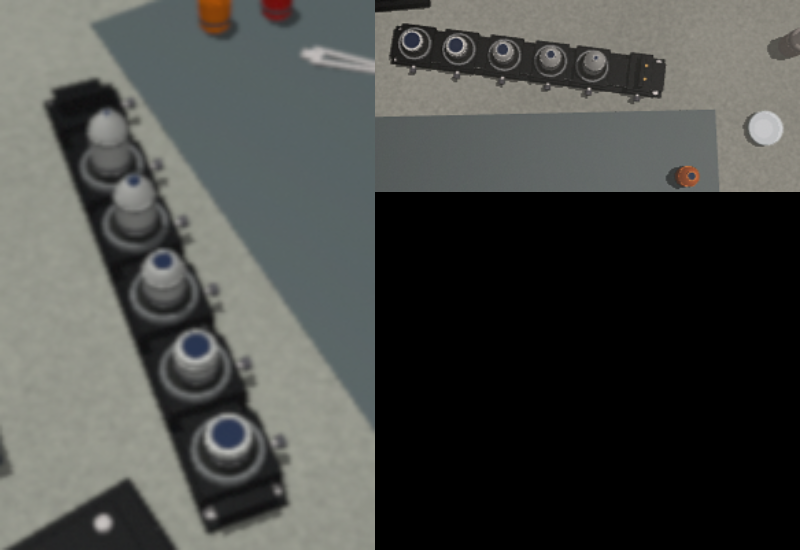

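All four stand in order within about 2 mm of their cup axes, and the dish is untouched (d's scene-view mask leaked into the background, but its top view reads 0.5 mm off). I'll hand it in.

```bash
python3 -c "
from rig import ctrl
print(ctrl.job_done())"
```

```text
the job is handed in; nothing more can be done
None
```

The job is handed in at about 32 s: the 36, 48, 60 and 72 mm objectives stand in order from the parked one, each within about 2 mm of its cup axis in the last camera check, and the dish was not moved; no verdict came back.

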